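Switch on the guarded power box

TASK

Switch on the power box that has the round socket: slip a fingertip under the lip of its hinged guard, raise the guard and hold it up on the finger while you push the toggle beneath it fully over towards the hinge, then draw the finger back and let the guard drop fully shut. Do it with light touches, gripping nothing, and leave the other box and the loose things on the bench alone.

Things in the scene. Friction and masses are not known exactly. Their poses are not given: they have to be found in the camera images.
- socket_box: the power box to switch on: grey metal, fixed to the bench, a round socket (46 mm wide, 12 mm high) on top, left of the guarded switch. Origin on the bench; +x from its front (lip side, towards the robot) to its back (hinge side), +y left. Body spans x -0.028 to 0.052, y -0.058 to 0.058; flat top at z = 0.060. Toggle pivot (0, -0.022, 0.060); guard hinge along y through (0.028, -0.022, 0.068).
- vent_box: the other power box, to be left alone: same body, axes, sizes and guarded switch as socket_box, but a grille of six straight bars in place of the socket.
- socket_box_guard (a joint): guard of the socket box: 42 mm wide bent-steel cover over the toggle; 0 = shut, to 1.6 rad as its front swings up and back. Weight and a light spring (about 0.7 N at the lip) shut it from any angle: it must be held up. Shut: roof 53 mm above the box's top, front face at box x = -0.028.
- socket_box_toggle (a joint): toggle of the socket box: round steel stem 8 mm thick with a 13 mm ball, ball centre 42 mm from the pivot; 0 = off, leaning 0.30 rad to the front; from 0.55 = on, leaning to the back; stop at 0.72 (0.42 rad to the back). Stiff: about 1 N at the ball moves it and it stays where it is left.
- socket_box_lip (a point): point under the guard's lip of the socket box, mid width; moves with the guard. The lip is level, 3 mm thick with a 6 mm rolled edge, runs forward from the foot of the guard's front to box x = -0.047, 19 mm past the box's front, and is open beneath down to the bench. Shut, this point is at (-0.038, -0.022, 0.0665) of the box.
- socket_box_knob (a point): centre of the toggle's ball on the socket box; moves with the toggle.
- vent_box_guard (a joint): guard of the other box (leave it): 42 mm wide bent-steel cover over the toggle; 0 = shut, to 1.6 rad as its front swings up and back. Weight and a light spring (about 0.7 N at the lip) shut it from any angle: it must be held up. Shut: roof 53 mm above the box's top, front face at box x = -0.028.
- vent_box_toggle (a joint): toggle of the other box (leave it): round steel stem 8 mm thick with a 13 mm ball, ball centre 42 mm from the pivot; 0 = off, leaning 0.30 rad to the front; from 0.55 = on, leaning to the back; stop at 0.72 (0.42 rad to the back). Stiff: about 1 N at the ball moves it and it stays where it is left.
- vent_box_lip (a point): point under the guard's lip of the other box (leave it), mid width; moves with the guard. The lip is level, 3 mm thick with a 6 mm rolled edge, runs forward from the foot of the guard's front to box x = -0.047, 19 mm past the box's front, and is open beneath down to the bench. Shut, this point is at (-0.038, -0.022, 0.0665) of the box.
- vent_box_knob (a point): centre of the toggle's ball on the other box (leave it); moves with the toggle.
- marker: loose bystander, leave it alone: paint marker 132x16x16 mm, lying. Origin at the centre of its underside.
- bolt: loose bystander, leave it alone: hex bolt 59x22x20 mm, lying. Origin at the centre of its underside.
- block: loose bystander, leave it alone: steel block with a small dimple, 30x40x18 mm. Origin at the centre of its underside.
- punch: loose bystander, leave it alone: centre punch 112x12x12 mm, lying. Origin at the centre of its underside.
- nut: loose bystander, leave it alone: M16 hex nut 28x24x13 mm. Origin at the centre of its underside.
- tape: loose bystander, leave it alone: roll of masking tape 84x84x19 mm, lying flat. Origin at the centre of its underside.

How it is judged:
By the outcome, as a careful person would: the job done as asked, in the order asked, and still so for the second after the job is handed in, with the robot touching nothing.
It also fails if it takes over 32 s, if anything falls off the work surface, if the arm or the gripper's body presses on something with over 40 N, if the wrist force passes 120 N, or if a joint passes its speed limit or range.

ROBOT

A 7-joint arm with a two-finger parallel gripper is mounted at the origin on a cart in front of the work surface, level with it; the furniture and walls round the work are solid. World frame = base frame: x ahead of the robot, y to its left, z up, the work surface at z = 0. Lengths are in m, angles in rad, forces in N, time in s.
With the tool pointing down it reaches from about 0.35 to 0.775 m from the base axis. Payload 3.1 kg.
Tool frame: the origin (TCP) lies at the very end of the fingers, on their centre line; the grasp point (between the pads) lies 19 mm behind it; z points along the fingers, x is the direction in which the jaws open and shut, and the axes are right-handed (so a half turn about z gives the same grasp; the last joint's range is limited). The gripper opens to 85 mm and grips with 20 to 120 N. Pads are 22 mm wide; open, the fingers measure 114 mm over their backs; the gripper's body (76 mm by 85 mm) begins 54 mm behind the grasp point. The pads swing forward as they close: fully open they stand 13 mm farther back than shut.
Start: joints at [-1.38, 0.311, 0.014, 1.512, -0.004, 1.319, -0.027], TCP at [0.127, 0.535, 0.231] pointing down, gripper open.
Joint ranges: [-2.7, 2.7], [-0.3, 1.91], [-1.27, 1.3], [0.12, 2.57], [-1.44, 4.58], [0.2, 2.03], [-3.05, 3.05]. Speed limits (rad/s): [2.79, 2.79, 3.14, 3.14, 3.14, 3.14, 3.14].

INTERFACE

Orientations are given as a unit quaternion [x, y, z, w].
In Python, from rig import env gives the robot as it stands.
- The arm moves only by the tool send_rows, never from a script. Its arguments are lists of equal length, an entry for each row: "rot": the turn, a rotation vector about the tool's x, y, z in rad, a list of three; "travel": the shift along the tool's x, y, z in m, a list of three; "hand": the finger opening in m, from 0 to 0.0854. In form: {"rot": [[ax, ay, az], ...], "travel": [[tx, ty, tz], ...], "hand": [hand, ...]}. A call has 1 to 10 rows; each row shifts and turns the commanded pose from where the row before left it, along the tool's axes as they then stand; what a row does not reach is not made up. A row lasts 1/12 s, in which the tool goes at most 41.7 mm and 7.16 degrees, less where a joint would pass 70% of its speed; a pose out of reach is approached as far as the arm can. A call is refused whole if a number of a shift passes 0.0417 or a number of a turn 0.125, either way. A call with a gripper value outside its range is refused whole. The fingers move at their own pace and stop on an object; "force" is the grip in N (left out, the last holds). Time passes only in rows, so rows that do not move let the fingers close. It gives the time, the measured TCP pose, the force and the opening at its end, in the units of the state.
- env.read_state(): the state, without advancing time (a new reading comes with each control period).
- env.read_camera(name): name is "scene" or "top" or "wrist"; returns a dict with "color" (420x560x3 uint8, red, green, blue), "fx", "fy", "cx", "cy" (pixels), "eye" and "orientation" of the camera in the world. Camera axes: x right, y down, z forward; pixel columns grow to the right and rows downward; lengths in m; the calibration is good to about 2 mm. The wrist camera is an equidistant fisheye: a pixel r from the principal point sees the ray r / f radians off the axis. A picture is of the moment at which its call begins. There is no depth.
- env.finish_job(): hands the job in, once; it reports no verdict.
The state is a dict: "time_s": time; "joint_pos": joint angles; "joint_velocities": joint speeds; "joint_torque": joint torques, N m; "position": TCP position; "eef_rot": TCP orientation; "wrist_force": force on the tool from outside, world axes, zero at the start; "moment": the same for the moment, N m; "grip_width": finger opening in m.
Only numpy, scipy, OpenCV 4.12 (cv2) and the standard library are available. Lean on these libraries where they do the work, as an engineer would, in place of code of your own. Each camera call takes 0.05 s, during which the arm holds its last target.

## Working session

There is one attempt and no reset: what is moved stays moved. The work goes in short steps, Python scripts to look and compute and a tool call to move; the robot and the scene stay as the last step left them, time stands still between calls to the robot, and variables do not carry over. Pictures are saved under pics/ and viewed, and the job is handed in when it is done.

Besides the shell and the picture viewer there is one more tool, called after "Request:" as name(argument=value, ...) on one line, values as JSON. send_rows: Moves the arm, as the interface text tells. Its arguments: {"type":"object","properties":{"rot":{"type":"array"},"travel":{"type":"array"},"hand":{"type":"array"},"force":{"type":"number"}},"required":["rot","travel","hand"]}

```bash
ls; mkdir -p pics
python3 - <<'E'
from rig import env
import cv2
print(env.read_state())
for n in ["scene","top","wrist"]:
    c=env.read_camera(n)
    print(n,c["fx"],c["fy"],c["cx"],c["cy"],c["eye"],c["orientation"])
    cv2.imwrite(f"pics/{n}0.png",c["color"][:,:,::-1])
E
```

```text
pics
{'time_s': 0.0, 'joint_pos': array([-1.3796858 ,  0.31172709,  0.01402384,  1.51310267, -0.00438441,
        1.31917811, -0.02720055]), 'joint_velocities': array([ 0.0006663 , -0.00011916, -0.00197988,  0.00173888, -0.00140528,
       -0.0004268 , -0.00034348]), 'joint_torque': array([-3.73488301e-04, -3.79902256e+01,  1.45940571e-01, -2.30592138e+01,
        1.23185845e-02,  1.34882520e-02, -1.24241370e-05]), 'position': array([0.12673156, 0.53443652, 0.23020196]), 'eef_rot': array([ 0.78443072,  0.6202153 , -0.00089626,  0.00078647]), 'wrist_force': array([-0.47975757,  0.11490786, -0.41658385]), 'moment': array([ 0.00024461, -0.02593363,  0.02525131]), 'grip_width': 0.08535538969367458}
scene 435.23145689372336 435.23145689372336 278.20432780954815 207.46561383258356 [-0.02001694 -0.51045685  0.93597169] [ 0.87384802 -0.32182047  0.13403282 -0.33890474]
top 468.49571771321627 468.49571771321627 280.9259220168674 219.67006424943094 [0.26738948 0.05713363 1.4413715 ] [-0.7034637   0.7062907  -0.05281304  0.05918661]
wrist 325.19226210127806 325.19226210127806 274.6775818424794 207.2990093870338 [0.06192336 0.55107199 0.37301147] [0.77744151 0.61463692 0.08177586 0.10544605]
```

View pics/scene0.png

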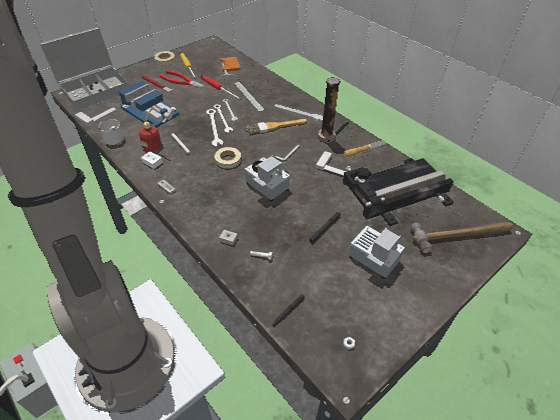

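View pics/top0.png

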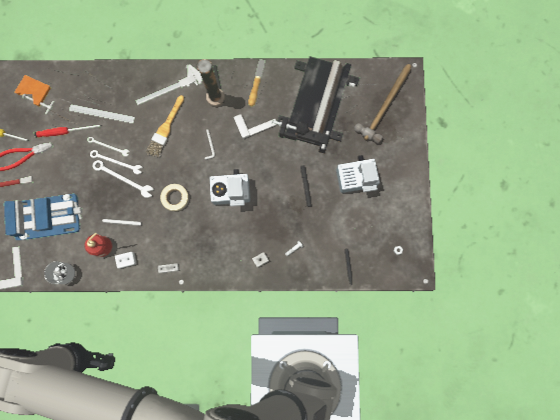

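View pics/wrist0.png

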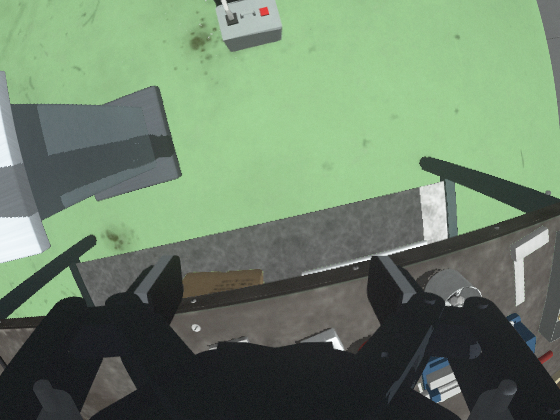

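The top view shows the socket box near (229,190), socket on its left, and the vent box near (360,177). I'll enlarge both views.

Run:
```python
import cv2
i=cv2.imread("pics/top0.png"); cv2.imwrite("pics/topc.png",cv2.resize(i[160:220,195:265],None,fx=10,fy=10,interpolation=cv2.INTER_CUBIC))
i=cv2.imread("pics/scene0.png"); cv2.imwrite("pics/scenec.png",cv2.resize(i[140:215,225:315],None,fx=8,fy=8,interpolation=cv2.INTER_CUBIC))
```

```text
(no output)
```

View pics/topc.png

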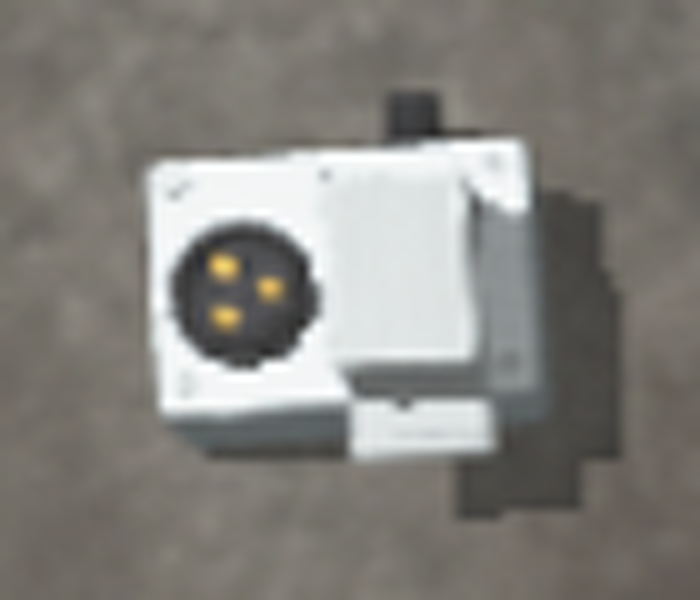

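View pics/scenec.png

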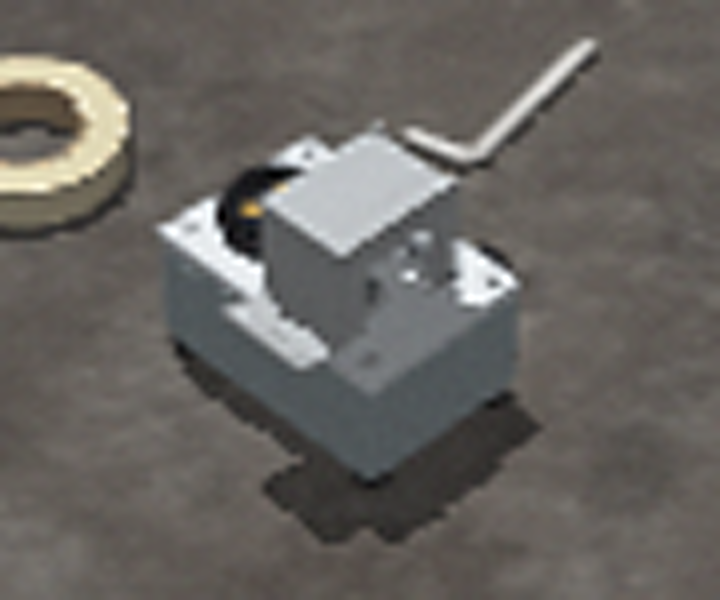

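```bash
cat > h.py <<'E'
import numpy as np
from scipy.spatial.transform import Rotation as R
from scipy.optimize import least_squares
def proj(cal,P):
    f,cx,cy,eye,q=cal
    p=R.from_quat(q).inv().apply(np.asarray(P)-eye)
    return np.c_[f*p[:,0]/p[:,2]+cx,f*p[:,1]/p[:,2]+cy]
SC=(435.231,278.204,207.466,np.array([-0.02001694,-0.51045685,0.93597169]),[0.87384802,-0.32182047,0.13403282,-0.33890474])
TP=(468.4957,280.926,219.670,np.array([0.26738948,0.05713363,1.4413715]),[-0.7034637,0.7062907,-0.05281304,0.05918661])
def b2w(pose,P):
    x,y,t=pose; P=np.asarray(P,float)
    return R.from_euler('z',t).apply(P)+[x,y,0]
E
cat > fit.py <<'E'
from h import *
top=[((152,165),(.052,.058,.06)),((527,143),(.052,-.058,.06)),((162,412),(-.028,.058,.06)),((343,362),(-.028,-.001,.113)),((472,358),(-.028,-.043,.113)),((352,458),(-.047,-.001,.0685)),((495,453),(-.047,-.043,.0685))]
sc=[((160,232),(-.028,.058,.06)),((373,393),(-.028,-.058,.06)),((520,288),(.052,-.058,.06)),((372,480),(-.028,-.058,0)),((225,308),(-.047,-.001,.0685)),((305,368),(-.047,-.043,.0685)),((265,203),(-.028,-.001,.113)),((345,255),(-.028,-.043,.113))]
tu=np.array([((a+.5)/10-.5+195,(b+.5)/10-.5+160) for (a,b),_ in top]); tp=np.array([p for _,p in top])
su=np.array([((a+.5)/8-.5+225,(b+.5)/8-.5+140) for (a,b),_ in sc]); sp=np.array([p for _,p in sc])
ft=lambda v:proj(TP,b2w(v,tp))-tu
fs=lambda v:proj(SC,b2w(v,sp))-su
for nm,f in [("top",lambda v:ft(v).ravel()),("scene",lambda v:fs(v).ravel()),("both",lambda v:np.r_[ft(v).ravel(),fs(v).ravel()])]:
    r=least_squares(f,[.36,.2,0],loss='soft_l1'); print(nm,r.x.round(4),r.cost)
print(ft(r.x).round(1).tolist());print(fs(r.x).round(1).tolist())
E
python3 fit.py
```

```text
top [0.577  0.2247 0.0559] 1.5046464546988272
scene [0.5785 0.2235 0.0586] 4.051468076841518
both [0.5778 0.2241 0.0628] 6.23583438883169
[[-0.1, -0.8], [0.5, -1.2], [0.0, 0.3], [-0.7, 0.3], [0.9, -0.3], [0.6, 0.0], [0.3, -0.4]]
[[-0.6, -0.6], [-0.3, -0.9], [0.9, -0.9], [-0.3, 2.7], [-0.2, 0.8], [-0.3, 0.7], [-0.7, -0.7], [-0.5, 0.1]]
```

Box pose by fit is about (0.578, 0.224), yaw 0.06, with residuals around 1 px. I'll move towards it and learn how the arm's joints respond on the way.

Request:
send_rows(rot=[[0, 0, 0], [0, 0, 0], [0, 0, 0], [0, 0, 0], [0, 0, 0], [0, 0, 0], [0, 0, 0], [0, 0, 0]], travel=[[-0.015, 0.028, -0.01], [-0.017, 0.032, -0.01], [-0.017, 0.032, -0.01], [-0.017, 0.032, -0.01], [-0.017, 0.032, -0.01], [-0.017, 0.032, 0], [-0.017, 0.032, 0], [-0.017, 0.032, 0]], hand=[0, 0, 0, 0, 0, 0, 0, 0])

```text
time_s: 0.82
position: [0.3421, 0.3452, 0.2814]
eef_rot: [0.784, 0.62, 0.0, -0.0]
wrist_force: [0.8, 0.2, 0.2]
grip_width: -0.0001
```

```bash
cat > st.py <<'E'
from rig import env; import numpy as np, json
s=env.read_state()
from scipy.spatial.transform import Rotation as R
print(round(s['time_s'],2),'q',s['joint_pos'].round(3),'p',s['position'].round(4),'F',s['wrist_force'].round(2),'g',round(s['grip_width'],4))
m=R.from_quat(s['eef_rot']).as_matrix(); print(m.round(3).tolist())
open('log.jsonl','a').write(json.dumps([s['joint_pos'].tolist(),s['position'].tolist(),s['eef_rot'].tolist()])+'\n')
E
python3 st.py
```

```text
0.82 q [-1.001  0.154  0.204  1.591 -0.032  1.4    0.545] p [0.3421 0.3452 0.2814] F [0.75 0.24 0.23] g -0.0001
[[0.23, 0.973, 0.0], [0.973, -0.23, 0.0], [0.0, 0.0, -1.0]]
```

```bash
cat > fk.py <<'E'
import numpy as np, json, itertools
from scipy.spatial.transform import Rotation as R
from scipy.optimize import least_squares
S=(-1,-1,-1,-1)
def frames(q,S=S):
    z=lambda a:R.from_euler('z',a); y=lambda a:R.from_euler('y',a)
    R2=z(S[0]*q[0])*y(q[1]); R4=R2*z(S[1]*q[2])*y(q[3]); R6=R4*z(S[2]*q[4])*y(q[5]); R7=R6*z(S[3]*q[6])*z(np.pi)
    return R2,R4,R6,R7
def rot(q,S=S): return frames(q,S)[3]
def pos(q,p):
    R2,R4,R6,R7=frames(q); h,a,b,d=p[:4]
    return np.array([0,0,h])+R2.apply([0,0,a])+R4.apply([0,0,b])+R6.apply([0,0,d])
if __name__=="__main__":
    D=[json.loads(l) for l in open('log.jsonl')]
    D.insert(0,[[-1.3796858,0.31172709,0.01402384,1.51310267,-0.00438441,1.31917811,-0.02720055],[0.12673156,0.53443652,0.23020196],[0.78443072,0.6202153,-0.00089626,0.00078647]])
    for s in itertools.product([-1,1],repeat=4):
        e=[(rot(d[0],s).inv()*R.from_quat(d[2])).magnitude() for d in D]
        if max(e)<.3: print(s,np.round(e,4))
    f=lambda p:np.concatenate([pos(d[0],p)-d[1] for d in D])
    r=least_squares(f,[.33,.4,.44,.25]); print(r.x,r.fun.round(4))
E
python3 fk.py
```

```text
(-1, -1, -1, -1) [0. 0.]
(-1, -1, 1, -1) [0.0088 0.0634]
[-20.15213639   0.09923158   0.48531653 -20.41396022] [-0.0163  0.0032  0.0041 -0.0009  0.0017 -0.0041]
```

```bash
cat > plan.py <<'E'
import numpy as np
from scipy.spatial.transform import Rotation as R, Slerp
POSE=(0.5778,0.2240,0.060)
def RB(pitch,yaw=0.06):
    z=np.array([np.cos(pitch)*np.cos(yaw),np.cos(pitch)*np.sin(yaw),-np.sin(pitch)])
    x=np.array([np.sin(yaw),-np.cos(yaw),0]); y=np.cross(z,x)
    return R.from_matrix(np.c_[x,y,z])
def box(P):
    return R.from_euler('z',POSE[2]).apply(P)+[POSE[0],POSE[1],0]
def rows(p0,R0,p1,R1,n=None,vmax=.040):
    a=(R0.inv()*R1).magnitude(); L=np.linalg.norm(np.subtract(p1,p0))
    if n is None: n=int(np.ceil(max(a/.12,L/vmax)))
    sl=Slerp([0,1],R.concatenate([R0,R1])); out=[]
    p=np.array(p0,float); Rc=R0
    for k in range(1,n+1):
        Rn=sl(k/n); t=np.array(p0)+(np.array(p1)-p0)*k/n
        # travel is along tool axes as they stand before the row
        tr=Rc.inv().apply(t-p).round(4); rv=(Rc.inv()*Rn).as_rotvec().round(4)
        p=p+Rc.apply(tr); Rc=Rc*R.from_rotvec(rv); out.append((rv.tolist(),tr.tolist()))
    print('n',n); print('rot',[o[0] for o in out]); print('travel',[o[1] for o in out])
    return p,Rc
E
python3 - <<'E'
from plan import *
from rig import env
s=env.read_state(); R0=R.from_quat(s['eef_rot'])
B=RB(np.radians(35))
A=R.from_euler('z',-np.radians(65))*B*R.from_euler('z',-np.radians(60))
print((R0.inv()*A).magnitude(),(A.inv()*B).magnitude())
p,Rc=rows(s['position'],R0,[.45,.22,.28],A)
E
```

```text
2.959521482395393 0.9707947714583212
n 25
rot [[-0.0445, 0.0322, 0.1049], [-0.0445, 0.0321, 0.1049], [-0.0445, 0.0322, 0.1048], [-0.0445, 0.0322, 0.1049], [-0.0445, 0.0321, 0.1049], [-0.0445, 0.0322, 0.1049], [-0.0445, 0.0321, 0.1049], [-0.0444, 0.0322, 0.1048], [-0.0445, 0.0322, 0.1049], [-0.0445, 0.0321, 0.1049], [-0.0445, 0.0322, 0.1049], [-0.0445, 0.0322, 0.1049], [-0.0445, 0.0321, 0.1048], [-0.0445, 0.0322, 0.1049], [-0.0445, 0.0322, 0.1049], [-0.0445, 0.0321, 0.1049], [-0.0445, 0.0322, 0.1049], [-0.0445, 0.0322, 0.1048], [-0.0445, 0.0321, 0.1049], [-0.0444, 0.0322, 0.1049], [-0.0445, 0.0322, 0.1049], [-0.0445, 0.0321, 0.1049], [-0.0445, 0.0322, 0.1048], [-0.0445, 0.0322, 0.1049], [-0.0445, 0.0321, 0.1049]]
travel [[-0.0039, 0.0054, 0.0001], [-0.0033, 0.0057, 0.0001], [-0.0027, 0.006, 0.0004], [-0.002, 0.0063, 0.0005], [-0.0015, 0.0064, 0.0008], [-0.0008, 0.0065, 0.001], [-0.0001, 0.0064, 0.0013], [0.0005, 0.0064, 0.0016], [0.0011, 0.0063, 0.0019], [0.0017, 0.0059, 0.0023], [0.0022, 0.0057, 0.0025], [0.0027, 0.0053, 0.0029], [0.0032, 0.0049, 0.0032], [0.0035, 0.0044, 0.0034], [0.0038, 0.0038, 0.0038], [0.0041, 0.0032, 0.0041], [0.0043, 0.0026, 0.0044], [0.0043, 0.002, 0.0046], [0.0044, 0.0012, 0.0048], [0.0043, 0.0007, 0.0049], [0.0041, -0.0001, 0.0052], [0.004, -0.0007, 0.0052], [0.0037, -0.0014, 0.0053], [0.0033, -0.0019, 0.0054], [0.0029, -0.0026, 0.0054]]
```

Request:
send_rows(rot=[[-0.027, -0.118, 0], [-0.027, -0.118, 0], [-0.027, -0.118, 0], [-0.027, -0.118, 0], [-0.027, -0.118, 0], [-0.027, -0.118, 0]], travel=[[0, 0.01, 0], [0, 0.01, 0], [0, 0.01, 0], [0, 0.01, 0], [0, 0.01, 0], [0, 0.01, 0]], hand=[0, 0, 0, 0, 0, 0])

```text
time_s: 1.32
position: [0.3998, 0.3346, 0.2855]
eef_rot: [0.732, 0.58, -0.223, 0.279]
wrist_force: [0.3, 0.4, 0.1]
grip_width: 0.0001
```

```bash
python3 st.py; python3 fk.py
```

```text
1.32 q [-1.115  0.667  0.244  1.076  0.316  1.985  0.505] p [0.3998 0.3346 0.2855] F [0.3  0.44 0.14] g 0.0001
[[0.228, 0.974, -0.004], [0.725, -0.173, -0.667], [-0.65, 0.149, -0.745]]
(-1, -1, -1, -1) [0. 0. 0.]
[0.25235911 0.50164157 0.41564    0.39636578] [-0.0156  0.0095 -0.0012 -0.0133  0.0116 -0.0004 -0.0089  0.0006  0.0016]
```

```bash
cat > fk2.py <<'E'
from fk import *
D=[json.loads(l) for l in open('log.jsonl')]
D.insert(0,[[-1.3796858,0.31172709,0.01402384,1.51310267,-0.00438441,1.31917811,-0.02720055],[0.12673156,0.53443652,0.23020196],[0.78443072,0.6202153,-0.00089626,0.00078647]])
def posx(q,p):
    R2,R4,R6,R7=frames(q); h,a,b,d,e1,e2,w=p
    return np.array([0,0,h])+R2.apply([0,0,a])+(R2*R.from_euler('z',-q[2])).apply([e1,0,0])+R4.apply([e2,0,b])+R6.apply([w,0,d])
if __name__=="__main__":
    f0=lambda p:np.concatenate([posx(d[0],p)-d[1] for d in D])
    for mask in ['1111001','1111100','1111110','1111101','1111111']:
        m=np.array([c=='1' for c in mask])
        def f(v):
            p=np.zeros(7);p[m]=v;return np.r_[f0(p),1e-3*(p-np.array([.33,.4,.4,.3,0,0,0]))]
        r=least_squares(f,np.array([.33,.4,.4,.3,0,0,0])[m]); print(mask,r.x.round(4),r.fun[:9].round(4))
E
python3 fk2.py
```

```text
1111001 [ 0.2546  0.4954  0.4113  0.3924 -0.0061] [-0.0155  0.0095  0.0001 -0.0125  0.0121  0.0004 -0.0092 -0.0002 -0.0005]
1111100 [0.253  0.5008 0.4139 0.3958 0.0021] [-0.0155  0.0096 -0.001  -0.0131  0.0117 -0.     -0.0091  0.0004  0.001 ]
1111110 [0.367  0.4652 0.4388 0.3642 0.0055 0.1071] [-0.0171 -0.0008 -0.0002 -0.0069  0.0117  0.0002  0.001   0.      0.0001]
1111101 [ 0.2528  0.473   0.4277  0.3791 -0.0583 -0.0512] [-0.0157  0.0081  0.0041 -0.0119  0.0117 -0.0042 -0.0071  0.0001  0.0001]
1111111 [ 0.3648  0.4629  0.4397  0.363  -0.0009  0.105  -0.0054] [-0.017  -0.0007  0.0003 -0.0069  0.0117 -0.0003  0.001   0.     -0.    ]
```

Run:
```python
from plan import *
from rig import env
s=env.read_state(); R0=R.from_quat(s['eef_rot'])
p,Rc=rows(s['position'],R0,[.45,.24,.28],R.from_euler('z',.96)*R0)
```

```text
n 9
rot [[-0.0694, 0.0159, -0.0795], [-0.0693, 0.016, -0.0794], [-0.0694, 0.0159, -0.0795], [-0.0693, 0.0159, -0.0794], [-0.0694, 0.016, -0.0795], [-0.0694, 0.0159, -0.0794], [-0.0693, 0.0159, -0.0795], [-0.0694, 0.016, -0.0794], [-0.0693, 0.0159, -0.0795]]
travel [[-0.0059, 0.0072, 0.0074], [-0.0066, 0.0061, 0.0078], [-0.0072, 0.005, 0.0081], [-0.0077, 0.0039, 0.0083], [-0.008, 0.0026, 0.0084], [-0.0083, 0.0015, 0.0083], [-0.0086, 0.0002, 0.0083], [-0.0086, -0.0011, 0.0082], [-0.0086, -0.0023, 0.0079]]
```

Request:
send_rows(rot=[[-0.069, 0.016, -0.079], [-0.069, 0.016, -0.079], [-0.069, 0.016, -0.079], [-0.069, 0.016, -0.079]], travel=[[-0.006, 0.007, 0.0075], [-0.0065, 0.006, 0.008], [-0.007, 0.005, 0.008], [-0.0075, 0.004, 0.008]], hand=[0, 0, 0, 0])

```text
time_s: 1.65
position: [0.4217, 0.2927, 0.2802]
eef_rot: [0.592, 0.723, -0.159, 0.319]
wrist_force: [0.2, -0.2, 0.8]
grip_width: -0.0002
```

```bash
python3 st.py
```

```text
1.65 q [-1.158  0.454  0.175  1.422  0.526  1.687  0.735] p [0.4217 0.2927 0.2802] F [ 0.21 -0.21  0.85] g -0.0002
[[-0.096, 0.957, 0.273], [0.754, 0.249, -0.607], [-0.649, 0.147, -0.746]]
```

Request:
send_rows(rot=[[-0.069, 0.016, -0.079], [-0.069, 0.016, -0.079], [-0.069, 0.016, -0.079], [-0.069, 0.016, -0.079], [-0.069, 0.016, -0.079]], travel=[[-0.008, 0.0025, 0.008], [-0.008, 0.0015, 0.008], [-0.0085, 0, 0.008], [-0.0085, -0.001, 0.008], [-0.0085, -0.002, 0.008]], hand=[0, 0, 0, 0, 0])

```text
time_s: 2.07
position: [0.4483, 0.2409, 0.2789]
eef_rot: [0.382, 0.853, -0.067, 0.349]
wrist_force: [0.2, 0.1, -0.8]
grip_width: 0.0002
```

```bash
python3 st.py
```

```text
2.07 q [-1.13   0.149  0.116  1.832  0.741  1.3    1.026] p [0.4483 0.2409 0.2789] F [ 0.16  0.06 -0.8 ] g 0.0002
[[-0.464, 0.699, 0.543], [0.605, 0.698, -0.382], [-0.647, 0.152, -0.748]]
```

```bash
cat > fk3.py <<'E'
from fk import *
D=[json.loads(l) for l in open('log.jsonl')]
D.insert(0,[[-1.3796858,0.31172709,0.01402384,1.51310267,-0.00438441,1.31917811,-0.02720055],[0.12673156,0.53443652,0.23020196],[0.78443072,0.6202153,-0.00089626,0.00078647]])
P0=np.array([.33,.4,.4,.3,0,0,0,0,0,0,0])
def posx(q,p):
    R2,R4,R6,R7=frames(q); h,a,b,d,e1,e2,w,y2,y3,y5,y6=p
    R3=R2*R.from_euler('z',-q[2]); R5=R4*R.from_euler('z',-q[4])
    return np.array([0,0,h])+R2.apply([0,y2,a])+R3.apply([e1,y3,0])+R4.apply([e2,0,b])+R5.apply([0,y5,0])+R6.apply([w,y6,d])
def fit():
    f=lambda p:np.r_[np.concatenate([posx(d[0],p)-d[1] for d in D]),2e-3*(p-P0)]
    return least_squares(f,P0)
if __name__=="__main__":
    r=fit(); print(r.x.round(4)); print(r.fun[:-11].reshape(-1,3).round(4).tolist())
E
python3 fk3.py
```

```text
[ 2.493e-01  4.736e-01  4.179e-01  3.649e-01  0.000e+00  0.000e+00
  0.000e+00 -1.500e-02 -1.700e-03 -2.000e-04 -2.000e-04]
[[0.0, 0.0, -0.0], [0.0, 0.0, 0.0], [0.0, -0.0, 0.0], [-0.0, -0.0, -0.0], [-0.0, -0.0, 0.0]]
```

```bash
cat > ik.py <<'E'
from fk3 import *
from plan import RB, box
LO=np.array([-2.7,-.3,-1.27,.12,-1.44,.2,-3.05]);HI=np.array([2.7,1.91,1.3,2.57,4.58,2.03,3.05])
p=fit().x
def ik(T,Rt,q0,reg=.02):
    f=lambda q:np.r_[(posx(q,p)-T)*10,(rot(q).inv()*Rt).as_rotvec()*3,reg*(q-q0)]
    return least_squares(f,np.clip(q0,LO+.01,HI-.01),bounds=(LO+.03,HI-.03))
if __name__=="__main__":
    q0=np.array(D[-1][0])
    for pit in (20,35,45,60):
      for nm,T in (("hi",box([-.07,-.022,.2])),("start",box([-.06,-.022,.036])),("under",box([-.04,-.022,.036])),("end",box([.012,-.022,.102]))):
        best=None
        for g in [q0,*np.random.default_rng(0).uniform(LO,HI,(12,7))]:
            r=ik(T,RB(np.radians(pit)),g,1e-4)
            c=np.abs(r.x-q0).max()
            if r.cost<1e-5 and (best is None or c<best[0]): best=(c,r.x)
        print(pit,nm,None if best is None else best[1].round(2))
E
python3 ik.py
```

```text
Traceback (most recent call last):
  File "ik.py", line 14, in <module>
    r=ik(T,RB(np.radians(pit)),g,1e-4)
  File "ik.py", line 7, in ik
    return least_squares(f,np.clip(q0,LO+.01,HI-.01),bounds=(LO+.03,HI-.03))
ValueError: Initial guess is outside of provided bounds
```

```bash
sed -i 's/LO+.01,HI-.01/LO+.04,HI-.04/' ik.py; python3 ik.py
```

```text
20 hi None
20 start [-0.56  0.87 -0.31  2.54  2.4   1.56  1.59]
20 under [-0.86  0.83  0.07  2.52  2.44  1.34  1.39]
20 end [-0.26  0.66 -0.49  2.43  2.46  1.31  1.89]
35 hi [-0.99 -0.01  0.22  2.43  1.74  0.57  2.49]
35 start [-0.18  0.63 -0.65  2.48  2.29  1.11  1.98]
35 under [-0.15  0.63 -0.64  2.44  2.31  1.08  2.01]
35 end [-0.06  0.45 -0.64  2.32  2.19  0.82  2.21]
45 hi [-2.01 -0.22  1.23  2.31  1.34  0.67  3.02]
45 start [-0.01  0.51 -0.76  2.39  2.07  0.81  2.27]
45 under [ 0.01  0.53 -0.75  2.35  2.07  0.79  2.31]
45 end [-0.82  0.31  0.31  2.23  1.94  0.27  2.36]
60 hi [-1.33  0.01  0.79  2.08  0.4   0.62 -2.34]
60 start [ 0.41  0.71 -1.24  2.19  1.56  0.89  2.96]
60 under [ 0.37  0.68 -1.17  2.15  1.54  0.84  3.  ]
60 end [-1.23  0.44  0.95  2.03 -0.51  0.38 -1.5 ]
```

```bash
cat > sim.py <<'E'
from ik import *
from plan import *
def path(q,p1,R1,n):
    p0=posx(q,p);R0=rot(q);sl=Slerp([0,1],R.concatenate([R0,R1]))
    for k in range(1,n+1):
        r=ik(p0+(p1-p0)*k/n,sl(k/n),q,.02); dq=np.abs(r.x-q).max()
        q=r.x
        if k%3==0 or k==n: print(k,q.round(2),'dq',dq.round(2),'err',np.abs(r.fun[:6]).max().round(3))
    return q
if __name__=="__main__":
    q=np.array(D[-1][0])
    q=path(q,box([-.09,-.022,.12]),RB(np.radians(35)),18)
    q=path(q,box([-.06,-.022,.036]),RB(np.radians(35)),5)
    q=path(q,box([-.04,-.022,.036]),RB(np.radians(35)),3)
    q=path(q,box([-.03,-.022,.1]),RB(np.radians(35)),5)
    q=path(q,box([.012,-.022,.102]),RB(np.radians(35)),5)
E
python3 sim.py
python3 - <<'E'
from plan import *
from rig import env
s=env.read_state(); R0=R.from_quat(s['eef_rot'])
p,Rc=rows(s['position'],R0,box([-.09,-.022,.12]),RB(np.radians(35)))
E
```

```text
3 [-1.14  0.17  0.09  1.95  0.88  1.23  1.22] dq 0.06 err 0.0
6 [-1.15  0.18  0.07  2.09  1.04  1.14  1.4 ] dq 0.06 err 0.0
9 [-1.14  0.18  0.06  2.23  1.23  1.04  1.56] dq 0.07 err 0.0
12 [-1.12  0.19  0.07  2.36  1.46  0.92  1.71] dq 0.08 err 0.0
15 [-1.06  0.19  0.1   2.47  1.75  0.8   1.85] dq 0.11 err 0.0
18 [-0.96  0.2   0.15  2.54  2.11  0.68  1.97] dq 0.13 err 0.0
3 [-0.87  0.4   0.12  2.53  2.33  0.77  1.73] dq 0.07 err 0.0
5 [-0.82  0.52  0.09  2.51  2.43  0.84  1.62] dq 0.06 err 0.0
3 [-0.79  0.53  0.11  2.47  2.46  0.81  1.63] dq 0.01 err 0.0
3 [-0.82  0.41  0.15  2.45  2.39  0.7   1.75] dq 0.04 err 0.0
5 [-0.84  0.33  0.18  2.44  2.32  0.63  1.86] dq 0.05 err 0.0
3 [-0.8   0.36  0.19  2.38  2.35  0.6   1.86] dq 0.02 err 0.0
5 [-0.78  0.37  0.2   2.35  2.37  0.57  1.86] dq 0.02 err 0.0
n 20
rot [[-0.0157, -0.0301, -0.1097], [-0.0157, -0.0301, -0.1096], [-0.0157, -0.0301, -0.1097], [-0.0157, -0.0301, -0.1096], [-0.0157, -0.0302, -0.1097], [-0.0157, -0.0301, -0.1097], [-0.0157, -0.0301, -0.1096], [-0.0157, -0.0301, -0.1097], [-0.0157, -0.0301, -0.1097], [-0.0157, -0.0301, -0.1096], [-0.0157, -0.0302, -0.1097], [-0.0158, -0.0301, -0.1096], [-0.0157, -0.0301, -0.1097], [-0.0157, -0.0301, -0.1097], [-0.0157, -0.0301, -0.1096], [-0.0157, -0.0301, -0.1097], [-0.0157, -0.0301, -0.1096], [-0.0157, -0.0301, -0.1097], [-0.0157, -0.0301, -0.1097], [-0.0157, -0.0302, -0.1096]]
travel [[0.0028, -0.0013, 0.0079], [0.0033, -0.0011, 0.0078], [0.0035, -0.0009, 0.0077], [0.0039, -0.0005, 0.0075], [0.0041, -0.0003, 0.0074], [0.0044, 0.0001, 0.0073], [0.0045, 0.0005, 0.0072], [0.0047, 0.0009, 0.007], [0.0048, 0.0013, 0.0069], [0.0048, 0.0017, 0.0068], [0.0048, 0.0021, 0.0067], [0.0048, 0.0025, 0.0065], [0.0047, 0.003, 0.0065], [0.0045, 0.0034, 0.0064], [0.0043, 0.0037, 0.0063], [0.004, 0.0041, 0.0062], [0.0038, 0.0045, 0.0062], [0.0034, 0.0047, 0.0061], [0.0032, 0.005, 0.0062], [0.0027, 0.0052, 0.0061]]
```

Request:
send_rows(rot=[[-0.0157, -0.03, -0.11], [-0.0157, -0.03, -0.11], [-0.0157, -0.03, -0.11], [-0.0157, -0.03, -0.11], [-0.0157, -0.03, -0.11], [-0.0157, -0.03, -0.11], [-0.0157, -0.03, -0.11], [-0.0157, -0.03, -0.11], [-0.0157, -0.03, -0.11], [-0.0157, -0.03, -0.11]], travel=[[0.003, -0.001, 0.008], [0.003, -0.001, 0.008], [0.0035, -0.001, 0.008], [0.004, 0, 0.0075], [0.004, 0, 0.0075], [0.0045, 0, 0.0075], [0.0045, 0.0005, 0.007], [0.0045, 0.001, 0.007], [0.005, 0.001, 0.007], [0.005, 0.0015, 0.007]], hand=[0, 0, 0, 0, 0, 0, 0, 0, 0, 0])

```text
time_s: 2.9
position: [0.4698, 0.2186, 0.1986]
eef_rot: [-0.158, 0.87, -0.231, 0.406]
wrist_force: [0.2, 0.2, -0.1]
grip_width: -0.0002
```

```bash
python3 st.py;python3 - <<'E'
from plan import *
from rig import env
s=env.read_state(); R0=R.from_quat(s['eef_rot'])
p,Rc=rows(s['position'],R0,box([-.09,-.022,.12]),RB(np.radians(35)))
E
```

```text
2.9 q [-1.142  0.186  0.058  2.224  1.226  1.038  1.569] p [0.4698 0.2186 0.1986] F [ 0.19  0.22 -0.07] g -0.0002
[[-0.62, -0.088, 0.78], [-0.462, 0.844, -0.273], [-0.634, -0.53, -0.564]]
n 10
rot [[-0.0156, -0.0305, -0.1092], [-0.0157, -0.0305, -0.1092], [-0.0156, -0.0305, -0.1092], [-0.0156, -0.0305, -0.1092], [-0.0156, -0.0305, -0.1092], [-0.0157, -0.0305, -0.1092], [-0.0156, -0.0304, -0.1092], [-0.0156, -0.0305, -0.1092], [-0.0156, -0.0305, -0.1092], [-0.0157, -0.0305, -0.1092]]
travel [[0.0048, 0.0021, 0.0065], [0.0047, 0.0026, 0.0065], [0.0047, 0.003, 0.0063], [0.0044, 0.0033, 0.0063], [0.0043, 0.0038, 0.0061], [0.004, 0.0041, 0.0061], [0.0038, 0.0044, 0.0061], [0.0034, 0.0048, 0.006], [0.0031, 0.005, 0.006], [0.0027, 0.0052, 0.006]]
```

Request:
send_rows(rot=[[-0.0156, -0.0305, -0.109], [-0.0156, -0.0305, -0.109], [-0.0156, -0.0305, -0.109], [-0.0156, -0.0305, -0.109], [-0.0156, -0.0305, -0.109], [-0.0156, -0.0305, -0.109], [-0.0156, -0.0305, -0.109], [-0.0156, -0.0305, -0.109], [-0.0156, -0.0305, -0.109], [-0.0156, -0.0305, -0.109]], travel=[[0.005, 0.002, 0.0065], [0.0045, 0.0025, 0.0065], [0.0045, 0.003, 0.0065], [0.0045, 0.0035, 0.0065], [0.0045, 0.004, 0.006], [0.004, 0.004, 0.006], [0.004, 0.0045, 0.006], [0.0035, 0.005, 0.006], [0.003, 0.005, 0.006], [0.0025, 0.005, 0.006]], hand=[0, 0, 0, 0, 0, 0, 0, 0, 0, 0])

```text
time_s: 3.73
position: [0.4889, 0.1966, 0.1195]
eef_rot: [0.645, -0.609, 0.316, -0.336]
wrist_force: [0.2, -0.1, 0.5]
grip_width: -0.0001
```

```bash
python3 st.py;python3 - <<'E'
from rig import env
import cv2
for n in ["wrist","scene"]:
    c=env.read_camera(n); im=c["color"][:,:,::-1].copy(); cv2.imwrite(f"pics/{n}1.png",im); print(c["eye"],c["orientation"])
    if n=="scene": cv2.imwrite("pics/scene1c.png",cv2.resize(im[100:230,170:340],None,fx=4.5,fy=4.5,interpolation=cv2.INTER_CUBIC))
E
```

```text
3.73 q [-0.957  0.205  0.154  2.538  2.11   0.679  1.969] p [0.4889 0.1966 0.1195] F [ 0.15 -0.07  0.5 ] g -0.0001
[[0.059, -0.573, 0.818], [-0.998, -0.033, 0.049], [-0.001, -0.819, -0.573]]
[0.41078096 0.19262895 0.25612629] [ 0.68415152 -0.64560817  0.23253487 -0.24709174]
[-0.02001694 -0.51045685  0.93597169] [ 0.87384802 -0.32182047  0.13403282 -0.33890474]
```

View pics/wrist1.png

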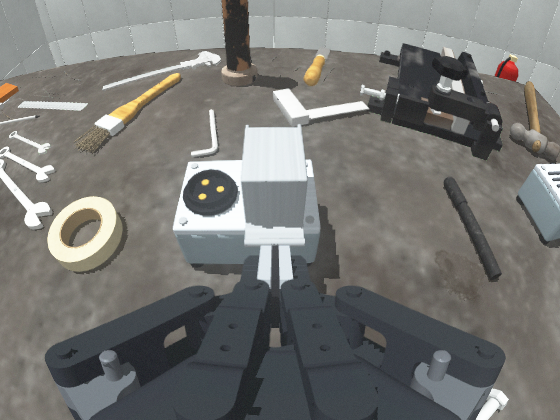

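View pics/scene1c.png

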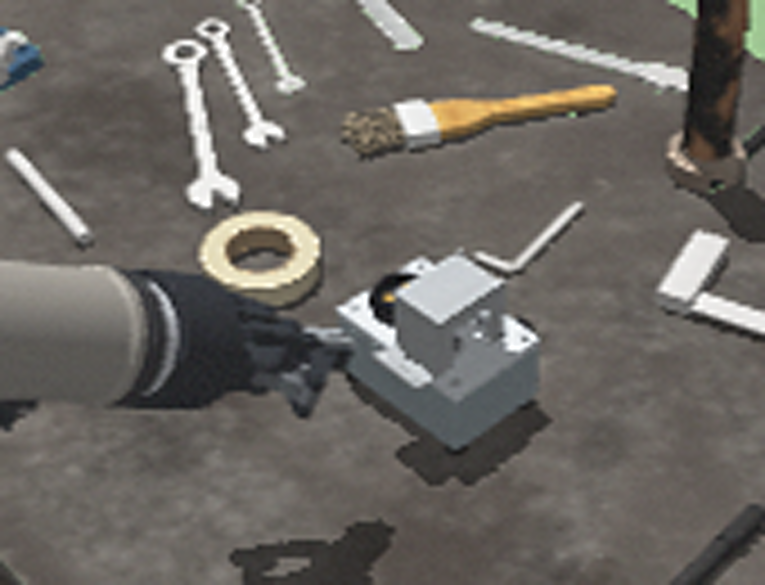

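The wrist view shows the socket box ahead: lip at about (244–305, 240), fingertips at about (258–292, 250), laterally centred. I'll zoom in to refine the pose.

Run:
```python
import cv2
i=cv2.imread("pics/wrist1.png"); cv2.imwrite("pics/wrist1c.png",cv2.resize(i[115:285,165:335],None,fx=4.5,fy=4.5,interpolation=cv2.INTER_CUBIC)[:600])
cv2.imwrite("pics/wrist1d.png",cv2.resize(i[220:300,215:335],None,fx=6.5,fy=6.5,interpolation=cv2.INTER_CUBIC))
```

```text
(no output)
```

View pics/wrist1c.png

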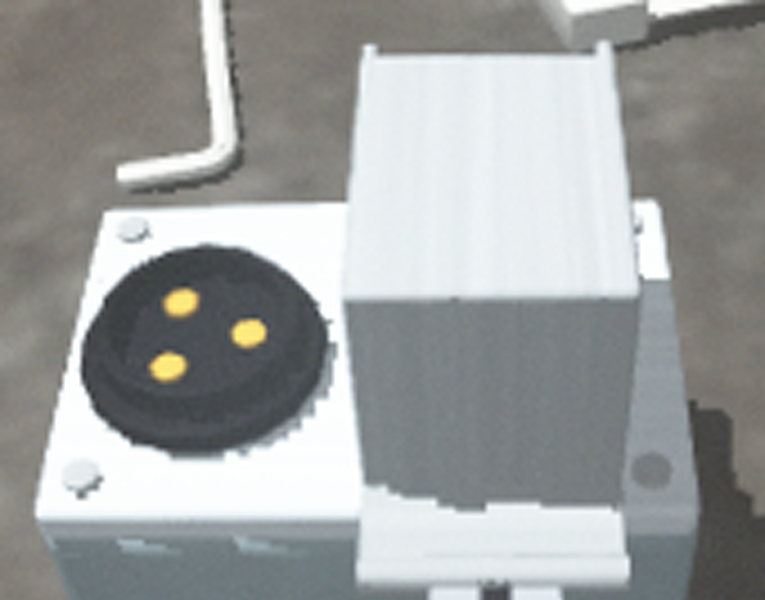

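View pics/wrist1d.png

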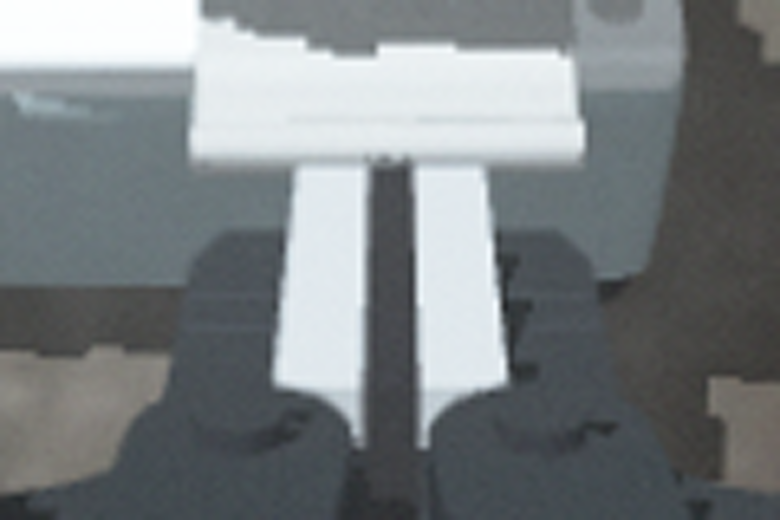

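```bash
cat > fitw.py <<'E'
from h import *
eye=np.array([0.41078096,0.19262895,0.25612629]);q=[0.68415152,-0.64560817,0.23253487,-0.24709174]
f=325.192;cx,cy=274.678,207.299
def pw(P):
    p=R.from_quat(q).inv().apply(np.atleast_2d(P)-eye); r=np.hypot(p[:,0],p[:,1]);t=np.arctan2(r,p[:,2])
    return np.c_[f*t*p[:,0]/r+cx,f*t*p[:,1]/r+cy]
L=[((345,298),(-.028,-.001,.113)),((638,297),(-.028,-.043,.113)),((37,520),(-.028,.058,.06)),((697,532),(-.028,-.058,.06)),((107,210),(.052,.058,.06)),((657,200),(.052,-.058,.06)),((357,580),(-.047,-.001,.0665)),((630,580),(-.047,-.043,.0665))]
u=np.array([((a+.5)/4.5-.5+165,(b+.5)/4.5-.5+115) for (a,b),_ in L]);P=np.array([p for _,p in L])
g=lambda v:(pw(b2w(v,P))-u)
r=least_squares(lambda v:g(v).ravel(),[.578,.224,.06],loss='soft_l1');print(r.x.round(4));print(g(r.x).round(1).tolist())
print('tcp px',pw([0.4889,0.1966,0.1195]))
E
python3 fitw.py
```

```text
[0.5774 0.2252 0.064 ]
[[-1.4, -0.4], [1.4, -0.5], [-3.0, -0.0], [2.8, -2.8], [-1.2, -1.6], [2.7, -0.9], [-0.1, 3.8], [-0.1, 3.5]]
tcp px [[276.13927872 263.36219781]]
```

```bash
sed -i 's/^POSE=.*/POSE=(0.5778,0.2244,0.061)/' plan.py
cat > go.py <<'E'
import sys
from plan import *
from rig import env
s=env.read_state(); R0=R.from_quat(s['eef_rot']); a=list(map(float,sys.argv[1:5]))
n=int(sys.argv[5]) if len(sys.argv)>5 else None
b=R.from_euler('z',-POSE[2]).apply(np.array(s['position'])-[POSE[0],POSE[1],0]); print('box tcp',b.round(4))
rows(s['position'],R0,box(a[:3]),RB(np.radians(a[3]),.061),n)
E
python3 go.py -.068 -.022 .036 35 6
```

```text
box tcp [-0.0903 -0.0251  0.1193]
n 6
rot [[-0.0, -0.0012, -0.0014], [-0.0, -0.0011, -0.0015], [-0.0, -0.0012, -0.0014], [-0.0, -0.0012, -0.0015], [-0.0, -0.0011, -0.0014], [-0.0001, -0.0012, -0.0015]]
travel [[-0.0005, 0.0092, 0.011], [-0.0005, 0.0093, 0.011], [-0.0005, 0.0092, 0.011], [-0.0005, 0.0093, 0.011], [-0.0005, 0.0092, 0.011], [-0.0005, 0.0093, 0.011]]
```

```bash
python3 st.py; python3 -c "
from plan import *; print(POSE, box([-.0903,-.0251,0]),box([-.09,-.022,0]))"
```

```text
3.83 q [-0.956  0.205  0.155  2.539  2.105  0.68   1.967] p [0.4892 0.1939 0.1193] F [-0.59  0.03 -0.93] g -0.0003
[[0.05, -0.573, 0.818], [-0.999, -0.026, 0.043], [-0.003, -0.819, -0.574]]
(0.5778, 0.2244, 0.061) [0.4891981 0.1938418 0.       ] [0.48930856 0.19695432 0.        ]
```

Request:
send_rows(rot=[[0, 0, 0], [0, 0, 0], [0, 0, 0], [0, 0, 0], [0, 0, 0], [0, 0, 0], [0, 0, 0], [0, 0, 0]], travel=[[-0.0005, 0.009, 0.011], [-0.0005, 0.009, 0.011], [-0.0005, 0.009, 0.011], [-0.0005, 0.009, 0.011], [-0.0005, 0.009, 0.011], [-0.0005, 0.009, 0.011], [0, 0, 0], [0, 0, 0]], hand=[0, 0, 0, 0, 0, 0, 0, 0])

```text
time_s: 4.5
position: [0.5126, 0.2018, 0.0381]
eef_rot: [0.642, -0.611, 0.317, -0.337]
wrist_force: [-0.3, -0.2, -0.4]
grip_width: -0.0001
```

```bash
python3 st.py
python3 - <<'E'
from rig import env
import cv2
for n in ["wrist"]:
    c=env.read_camera(n); im=c["color"][:,:,::-1].copy(); cv2.imwrite(f"pics/{n}2.png",im); print(c["eye"],c["orientation"])
    cv2.imwrite("pics/wrist2c.png",cv2.resize(im[60:310,150:400],None,fx=2.4,fy=2.4,interpolation=cv2.INTER_CUBIC))
E
python3 st.py; python3 go.py -.041 -.022 .036 35 4
```

```text
4.5 q [-0.861  0.516  0.103  2.513  2.393  0.843  1.614] p [0.5126 0.2018 0.0381] F [-0.32 -0.18 -0.35] g -0.0001
[[0.053, -0.571, 0.819], [-0.999, -0.026, 0.047], [-0.005, -0.82, -0.572]]
[0.43422167 0.19771824 0.17458074] [ 0.68158748 -0.64782808  0.23248367 -0.24841222]
4.55 q [-0.861  0.514  0.103  2.514  2.394  0.843  1.614] p [0.5127 0.2018 0.0388] F [0.33 0.81 0.84] g 0.0001
[[0.053, -0.571, 0.82], [-0.999, -0.026, 0.047], [-0.006, -0.821, -0.571]]
box tcp [-0.0664 -0.0185  0.0388]
n 4
rot [[-0.0008, -0.0007, -0.0023], [-0.0007, -0.0008, -0.0023], [-0.0008, -0.0007, -0.0024], [-0.0007, -0.0008, -0.0023]]
travel [[0.0008, -0.0031, 0.0056], [0.0009, -0.003, 0.0056], [0.0008, -0.0031, 0.0056], [0.0008, -0.0031, 0.0056]]
```

View pics/wrist2c.png

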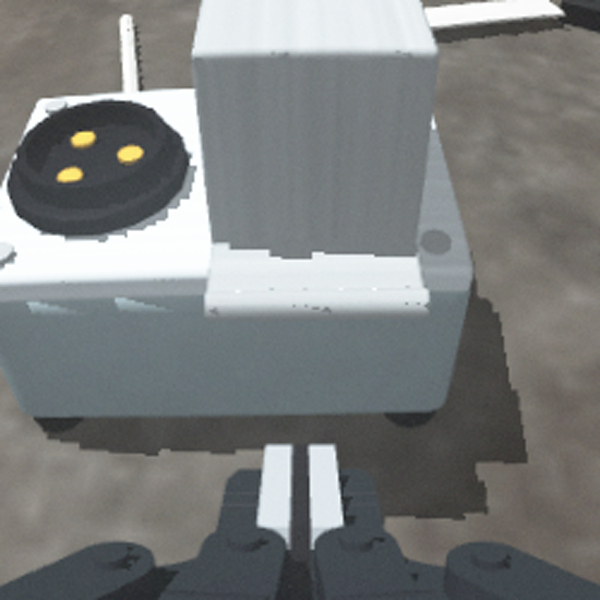

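Request:
send_rows(rot=[[0, 0, -0.002], [0, 0, -0.002], [0, 0, -0.002], [0, 0, -0.002], [0, 0, 0], [0, 0, 0]], travel=[[0.002, -0.003, 0.0055], [0.0015, -0.003, 0.0055], [0, -0.003, 0.0055], [0, -0.003, 0.0055], [0, 0, 0], [0, 0, 0]], hand=[0, 0, 0, 0, 0, 0])

```text
time_s: 5.05
position: [0.5383, 0.199, 0.0361]
eef_rot: [0.645, -0.608, 0.318, -0.336]
wrist_force: [0.4, -0.1, -0.8]
grip_width: -0.0002
```

```bash
python3 st.py
python3 - <<'E'
from rig import env
import cv2
for n in ["wrist"]:
    c=env.read_camera(n); im=c["color"][:,:,::-1].copy(); cv2.imwrite(f"pics/{n}3.png",im)
    cv2.imwrite("pics/wrist3c.png",cv2.resize(im[60:310,150:400],None,fx=2.4,fy=2.4,interpolation=cv2.INTER_CUBIC))
E
python3 go.py -.032 -.022 .075 35 6
```

```text
5.05 q [-0.813  0.533  0.124  2.47   2.457  0.813  1.621] p [0.5383 0.199  0.0361] F [ 0.38 -0.09 -0.78] g -0.0002
[[0.057, -0.57, 0.82], [-0.998, -0.033, 0.046], [0.001, -0.821, -0.571]]
box tcp [-0.0415 -0.0229  0.0357]
n 6
rot [[-0.0004, -0.0006, -0.0001], [-0.0004, -0.0005, -0.0001], [-0.0004, -0.0006, -0.0002], [-0.0004, -0.0005, -0.0001], [-0.0004, -0.0006, -0.0001], [-0.0004, -0.0005, -0.0001]]
travel [[-0.0001, -0.0063, -0.0024], [-0.0002, -0.0062, -0.0025], [-0.0001, -0.0063, -0.0024], [-0.0002, -0.0063, -0.0025], [-0.0001, -0.0062, -0.0024], [-0.0002, -0.0063, -0.0025]]
```

View pics/wrist3c.png

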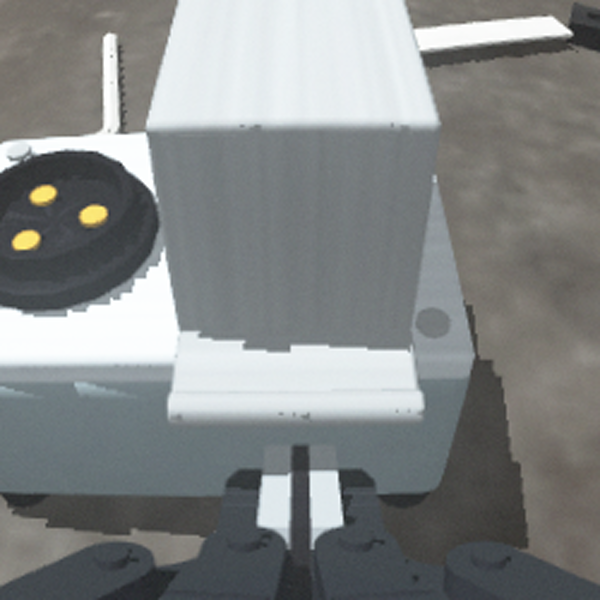

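The fingertips are under the lip: they end at (300, 445) in its shade, just below its edge at row 420. Now I lift.

Request:
send_rows(rot=[[0, 0, 0], [0, 0, 0], [0, 0, 0], [0, 0, 0], [0, 0, 0], [0, 0, 0], [0, 0, 0]], travel=[[0, -0.006, -0.003], [0, -0.006, -0.003], [0, -0.006, -0.003], [0, -0.006, -0.003], [0, -0.0065, -0.001], [0, -0.0065, -0.001], [0, 0, 0]], hand=[0, 0, 0, 0, 0, 0, 0])

```text
time_s: 5.68
position: [0.5488, 0.2003, 0.0765]
eef_rot: [0.644, -0.608, 0.319, -0.338]
wrist_force: [0.5, 0.3, -0.6]
grip_width: 0.0004
```

```bash
python3 st.py
python3 - <<'E'
from rig import env
import cv2
for n in ["wrist","scene"]:
    c=env.read_camera(n); im=c["color"][:,:,::-1].copy(); cv2.imwrite(f"pics/{n}4.png",im)
    if n=="wrist": cv2.imwrite("pics/wrist4c.png",cv2.resize(im[60:310,150:400],None,fx=2.4,fy=2.4,interpolation=cv2.INTER_CUBIC))
    else: cv2.imwrite("pics/scene4c.png",cv2.resize(im[140:215,225:315],None,fx=8,fy=8,interpolation=cv2.INTER_CUBIC))
E
python3 go.py -.03 -.022 .1 35 6
```

```text
5.68 q [-0.833  0.411  0.168  2.446  2.391  0.7    1.747] p [0.5488 0.2003 0.0765] F [ 0.5   0.34 -0.64] g 0.0004
[[0.058, -0.567, 0.821], [-0.998, -0.032, 0.048], [-0.001, -0.823, -0.568]]
box tcp [-0.0314 -0.0225  0.0748]
n 6
rot [[-0.0006, -0.0005, -0.0002], [-0.0006, -0.0004, -0.0002], [-0.0005, -0.0005, -0.0002], [-0.0006, -0.0004, -0.0002], [-0.0006, -0.0005, -0.0002], [-0.0006, -0.0004, -0.0002]]
travel [[-0.0001, -0.0036, -0.0022], [-0.0001, -0.0036, -0.0022], [-0.0, -0.0036, -0.0022], [-0.0001, -0.0036, -0.0022], [-0.0001, -0.0035, -0.0022], [-0.0001, -0.0036, -0.0022]]
```

View pics/wrist4c.png

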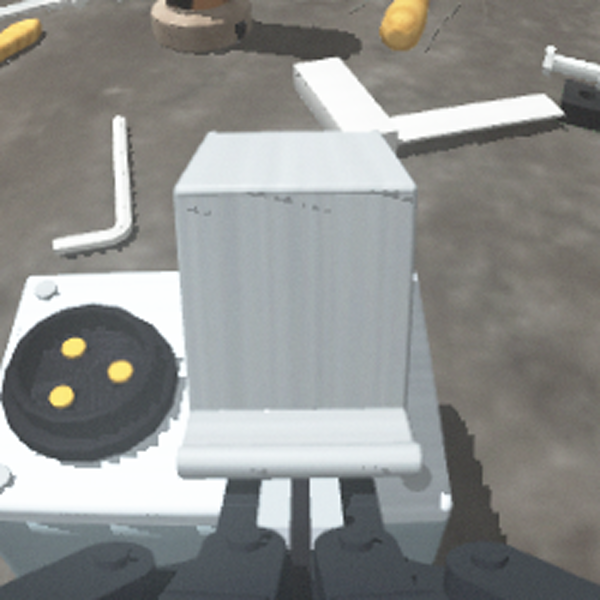

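View pics/scene4c.png

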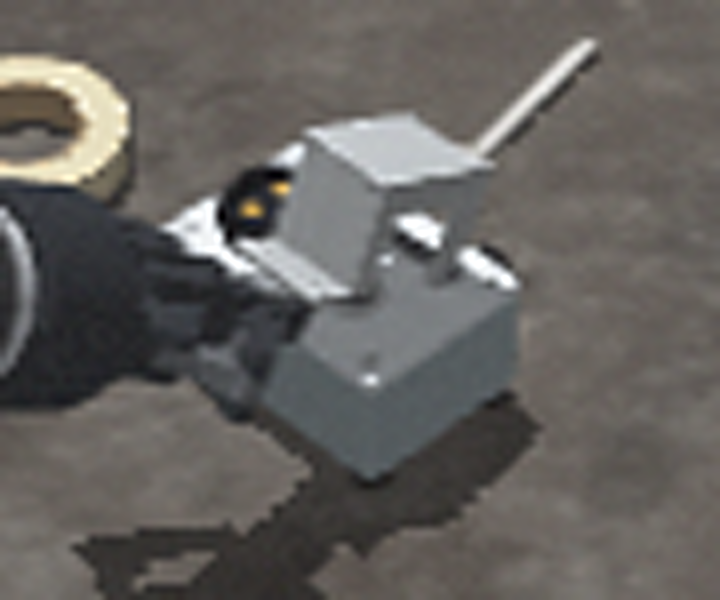

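The guard is rising on the fingers, now about 20–25° open. I'll go on up.

Request:
send_rows(rot=[[0, 0, 0], [0, 0, 0], [0, 0, 0], [0, 0, 0], [0, 0, 0], [0, 0, 0]], travel=[[0, -0.0045, -0.0027], [0, -0.0045, -0.0027], [0, -0.0045, -0.0027], [0, -0.0045, -0.0027], [0, -0.0045, -0.0027], [0, 0, 0]], hand=[0, 0, 0, 0, 0, 0])

```text
time_s: 6.28
position: [0.5497, 0.2003, 0.1019]
eef_rot: [0.644, -0.608, 0.318, -0.337]
wrist_force: [0.5, 0.4, 0.9]
grip_width: 0.0001
```

```bash
cat > look.py <<'E'
import sys
from rig import env
import cv2,numpy as np
k=sys.argv[1]
w=env.read_camera("wrist")["color"][:,:,::-1]; s=env.read_camera("scene")["color"][:,:,::-1]
a=cv2.resize(w[60:310,150:400],(400,400),interpolation=cv2.INTER_CUBIC); b=cv2.resize(s[140:215,230:305],(400,400),interpolation=cv2.INTER_CUBIC)
cv2.imwrite(f"pics/pair{k}.png",np.hstack([a,b]))
E
python3 st.py; python3 look.py 5; python3 go.py -.018 -.022 .104 35 4
```

```text
6.28 q [-0.86   0.333  0.2    2.435  2.318  0.634  1.85 ] p [0.5497 0.2003 0.1019] F [0.54 0.4  0.86] g 0.0001
[[0.058, -0.569, 0.82], [-0.998, -0.033, 0.048], [-0.0, -0.822, -0.57]]
box tcp [-0.0301 -0.0224  0.1006]
n 4
rot [[-0.0007, -0.0006, -0.0002], [-0.0007, -0.0006, -0.0002], [-0.0007, -0.0007, -0.0002], [-0.0007, -0.0006, -0.0002]]
travel [[-0.0001, -0.0024, 0.002], [-0.0001, -0.0024, 0.002], [-0.0001, -0.0025, 0.002], [-0.0001, -0.0024, 0.002]]
```

View pics/pair5.png

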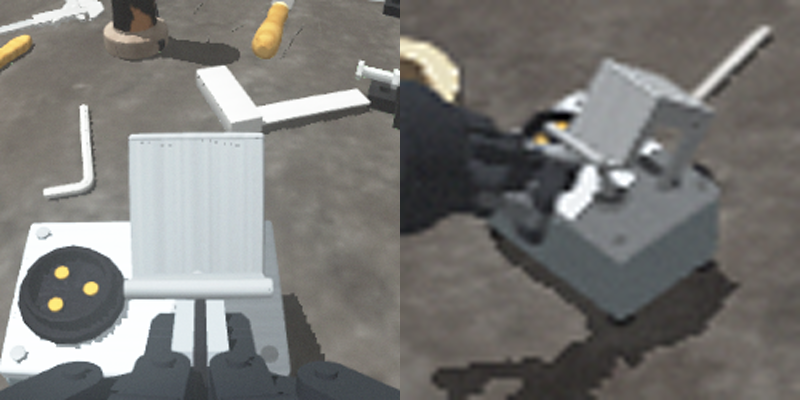

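The guard is about 45° open, resting on the fingers, with the fingertip at the ball's front. Now I push forward.

Request:
send_rows(rot=[[0, 0, 0], [0, 0, 0], [0, 0, 0], [0, 0, 0], [0, 0, 0]], travel=[[0, -0.0024, 0.002], [0, -0.0024, 0.002], [0, -0.0024, 0.002], [0, -0.0024, 0.002], [0, 0, 0]], hand=[0, 0, 0, 0, 0])

```text
time_s: 6.8
position: [0.5621, 0.2007, 0.104]
eef_rot: [0.645, -0.608, 0.318, -0.336]
wrist_force: [-0.1, -0.2, -0.4]
grip_width: 0.0004
```

```bash
python3 st.py; python3 look.py 6; python3 go.py .005 -.022 .103 35 6
```

```text
6.8 q [-0.844  0.339  0.209  2.409  2.329  0.61   1.862] p [0.5621 0.2007 0.104 ] F [-0.14 -0.23 -0.37] g 0.0004
[[0.058, -0.57, 0.82], [-0.998, -0.034, 0.047], [0.001, -0.821, -0.571]]
box tcp [-0.0179 -0.0228  0.1034]
n 6
rot [[-0.0004, -0.0006, -0.0001], [-0.0003, -0.0005, -0.0001], [-0.0004, -0.0006, -0.0], [-0.0003, -0.0006, -0.0001], [-0.0004, -0.0005, -0.0001], [-0.0004, -0.0006, -0.0001]]
travel [[-0.0001, -0.0021, 0.0032], [-0.0002, -0.0022, 0.0031], [-0.0001, -0.0021, 0.0032], [-0.0002, -0.0021, 0.0032], [-0.0001, -0.0022, 0.0032], [-0.0001, -0.0021, 0.0031]]
```

View pics/pair6.png

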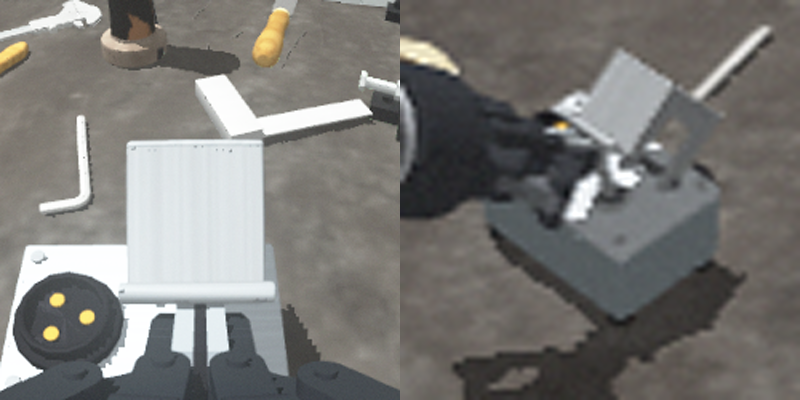

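Request:
send_rows(rot=[[0, 0, 0], [0, 0, 0], [0, 0, 0], [0, 0, 0], [0, 0, 0], [0, 0, 0], [0, 0, 0]], travel=[[0, -0.0021, 0.0032], [0, -0.0021, 0.0032], [0, -0.0021, 0.0032], [0, -0.0021, 0.0032], [0, -0.0021, 0.0032], [0, -0.0021, 0.0032], [0, 0, 0]], hand=[0, 0, 0, 0, 0, 0, 0])

```text
time_s: 7.48
position: [0.5844, 0.2021, 0.1024]
eef_rot: [0.645, -0.608, 0.318, -0.336]
wrist_force: [-0.8, -0.2, -0.4]
grip_width: 0.0001
```

```bash
python3 st.py; python3 look.py 7; python3 go.py .013 -.022 .102 35 4
```

```text
7.48 q [-0.811  0.367  0.217  2.362  2.366  0.58   1.857] p [0.5844 0.2021 0.1024] F [-0.76 -0.22 -0.42] g 0.0001
[[0.058, -0.571, 0.819], [-0.998, -0.035, 0.047], [0.002, -0.82, -0.572]]
box tcp [ 0.0042 -0.0229  0.1018]
n 4
rot [[0.0, -0.0008, 0.0], [0.0, -0.0009, 0.0], [0.0001, -0.0008, 0.0001], [-0.0, -0.0008, -0.0]]
travel [[-0.0002, -0.0013, 0.0018], [-0.0003, -0.0013, 0.0017], [-0.0002, -0.0013, 0.0018], [-0.0002, -0.0013, 0.0018]]
```

View pics/pair7.png

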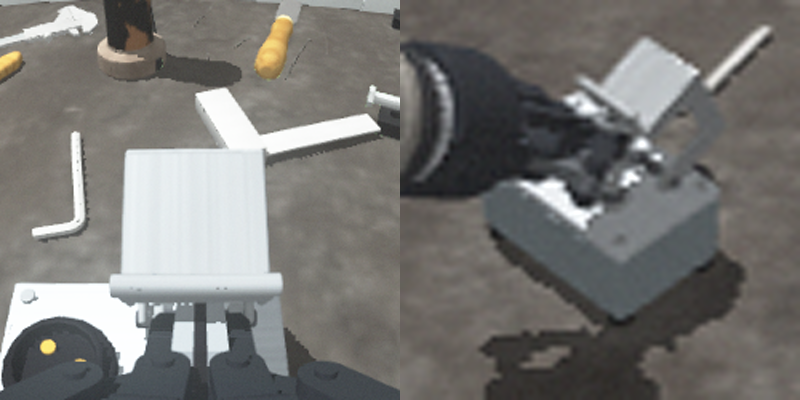

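Request:
send_rows(rot=[[0, 0, 0], [0, 0, 0], [0, 0, 0], [0, 0, 0], [0, 0, 0]], travel=[[0, -0.0013, 0.0018], [0, -0.0013, 0.0018], [0, -0.0013, 0.0018], [0, -0.0013, 0.0018], [0, 0, 0]], hand=[0, 0, 0, 0, 0])

```text
time_s: 8.0
position: [0.592, 0.2025, 0.1022]
eef_rot: [0.646, -0.608, 0.317, -0.336]
wrist_force: [-5.9, -0.3, 2.9]
grip_width: -0.0
```

```bash
python3 st.py; python3 look.py 8; python3 go.py .016 -.022 .102 35 2
```

```text
8.0 q [-0.8    0.375  0.22   2.346  2.377  0.568  1.857] p [0.592  0.2025 0.1022] F [-5.93 -0.34  2.89] g -0.0
[[0.059, -0.572, 0.818], [-0.998, -0.035, 0.047], [0.002, -0.819, -0.573]]
box tcp [ 0.0128 -0.0228  0.1022]
n 2
rot [[-0.0002, -0.0014, 0.0001], [-0.0001, -0.0014, 0.0002]]
travel [[-0.0004, -0.0008, 0.0014], [-0.0004, -0.0009, 0.0014]]
```

View pics/pair8.png

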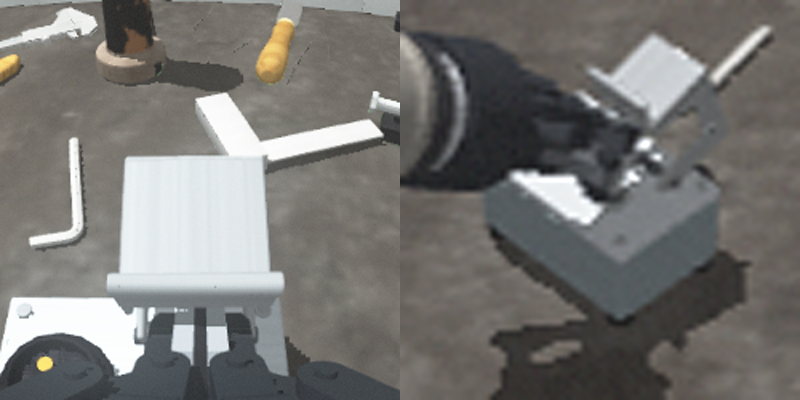

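At x = 0.0128 the reaction is (−5.9, 0, 2.9) N along the tip's face normal. That is the toggle's stop, within 1 mm of the predicted place. Now I draw straight back.

Request:
send_rows(rot=[[0, 0, 0], [0, 0, 0], [0, 0, 0], [0, 0, 0], [0, 0, 0], [0, 0, 0], [0, 0, 0], [0, 0, 0], [0, 0, 0], [0, 0, 0]], travel=[[0, 0.003, -0.004], [0, 0.0057, -0.0082], [0, 0.0057, -0.0082], [0, 0.0057, -0.0082], [0, 0.0057, -0.0082], [0, 0.0057, -0.0082], [0, 0.0057, -0.0082], [0, 0.0057, -0.0082], [0, 0.0057, -0.0082], [0, 0, 0]], hand=[0, 0, 0, 0, 0, 0, 0, 0, 0, 0])

```text
time_s: 8.93
position: [0.5057, 0.1977, 0.102]
eef_rot: [0.646, -0.608, 0.317, -0.336]
wrist_force: [0.0, -0.5, -0.5]
grip_width: 0.0001
```

```bash
python3 st.py; python3 look.py 9; python3 go.py -.12 -.022 .13 35 4
```

```text
8.93 q [-0.931  0.283  0.175  2.518  2.225  0.685  1.868] p [0.5057 0.1977 0.102 ] F [ 0.04 -0.53 -0.52] g 0.0001
[[0.06, -0.573, 0.818], [-0.998, -0.036, 0.048], [0.002, -0.819, -0.574]]
box tcp [-0.0714 -0.0221  0.1031]
n 4
rot [[-0.0007, -0.0006, 0.0], [-0.0006, -0.0005, 0.0001], [-0.0007, -0.0006, -0.0], [-0.0007, -0.0006, 0.0]]
travel [[0.0, 0.0014, -0.0138], [-0.0, 0.0015, -0.0138], [-0.0, 0.0014, -0.0138], [-0.0, 0.0015, -0.0139]]
```

View pics/pair9.png

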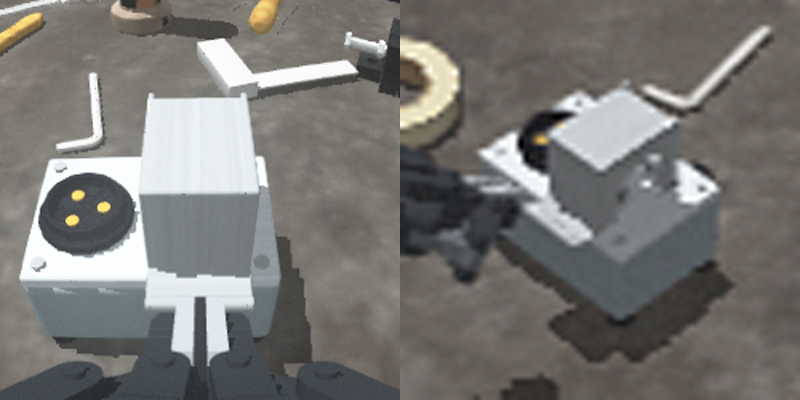

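The guard looks shut. I'll back off clear, then check the toggle through the guard's open side.

Request:
send_rows(rot=[[0, 0, 0], [0, 0, 0], [0, 0, 0], [0, 0, 0], [0, 0, 0], [0, 0, 0]], travel=[[0, 0, -0.012], [0, 0, -0.014], [0, 0, -0.014], [0, 0, -0.014], [0, 0, 0], [0, 0, 0]], hand=[0, 0, 0, 0, 0, 0])

```text
time_s: 9.53
position: [0.4645, 0.1957, 0.1346]
eef_rot: [0.645, -0.608, 0.318, -0.337]
wrist_force: [-0.1, -0.7, -0.0]
grip_width: 0.0001
```

```bash
python3 st.py
python3 - <<'E'
from rig import env
import cv2,numpy as np
im=env.read_camera("scene")["color"][:,:,::-1]; cv2.imwrite("pics/scene10.png",im)
a=cv2.imread("pics/scene0.png")
f=lambda i:cv2.resize(i[152:192,255:295],(400,400),interpolation=cv2.INTER_CUBIC)
cv2.imwrite("pics/cmp10.png",np.hstack([f(a),f(im)]))
t=env.read_camera("top")["color"][:,:,::-1]; cv2.imwrite("pics/top10.png",t)
E
python3 - <<'E'
from h import *
P=b2w((.5778,.2244,.061),[(-.0124,-.022,.1001),(.0171,-.022,.0984)])
print((proj(SC,P)-[255,152])*10)
E
```

```text
9.53 q [-1.002  0.127  0.118  2.568  1.969  0.702  2.07 ] p [0.4645 0.1957 0.1346] F [-0.12 -0.66 -0.01] g 0.0001
[[0.058, -0.569, 0.82], [-0.998, -0.033, 0.048], [-0.0, -0.821, -0.57]]
[[110.72470231 166.46450244]
 [185.33843922 123.58799294]]
```

View pics/cmp10.png

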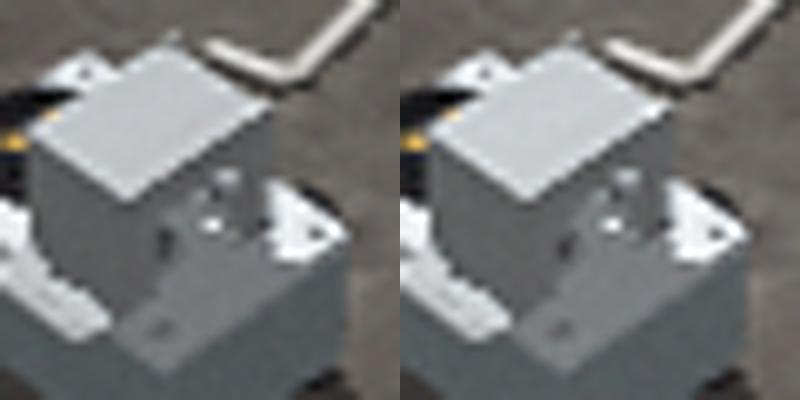

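View pics/top10.png

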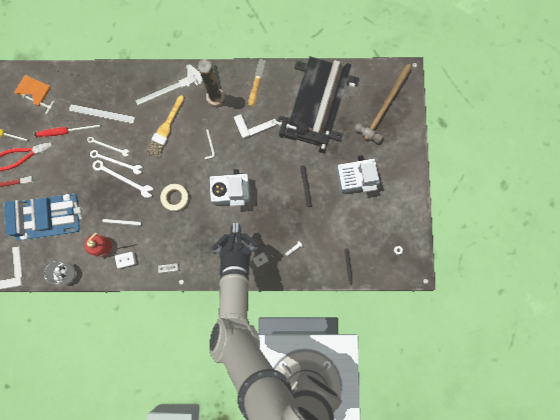

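Request:
send_rows(rot=[[0, 0, 0], [0, 0, 0], [0, 0, 0], [0, 0, 0]], travel=[[0.01, -0.004, 0.006], [0.01, -0.004, 0.006], [0, 0, 0], [0, 0, 0]], hand=[0, 0, 0, 0])

```text
time_s: 9.97
position: [0.4802, 0.1741, 0.1328]
eef_rot: [0.644, -0.609, 0.319, -0.335]
wrist_force: [-1.1, 0.5, 0.7]
grip_width: -0.0003
```

```bash
python3 st.py
python3 - <<'E'
from h import *
P=[]
for t in (-.3,.42):
    for r in (.01,.02,.03,.042): P.append((r*np.sin(t),-.022,.06+r*np.cos(t)))
P+=[(-.028,-.043,.113),(-.028,-.043,.06),(.028,-.043,.068)]
print(((proj(SC,b2w((.5778,.2244,.061),P))-[255,152])*10).round(0).tolist())
E
python3 - <<'E'
import sys; sys.path.insert(0,'.')
from sim import *
q=np.array(D[-1][0])
for yaw,T,pit in ((.5,[-.08,-.10,.14],30),(.9,[-.06,-.12,.12],25)):
    q=path(q,box(T),RB(np.radians(pit),.061+yaw),6)
E
```

```text
9.97 q [-0.736  0.13  -0.054  2.568  2.073  0.685  2.056] p [0.4802 0.1741 0.1328] F [-1.11  0.52  0.68] g -0.0003
[[0.054, -0.572, 0.819], [-0.999, -0.033, 0.043], [0.002, -0.82, -0.573]]
[[135.0, 230.0], [127.0, 210.0], [120.0, 190.0], [111.0, 166.0], [152.0, 219.0], [163.0, 190.0], [173.0, 160.0], [185.0, 124.0], [121.0, 195.0], [122.0, 331.0], [261.0, 220.0]]
3 [ 0.85  0.23 -1.24  2.54  2.73  0.47  2.07] dq 0.39 err 0.179
6 [ 1.22  0.5  -1.24  2.54  3.62  0.44  1.85] dq 0.18 err 0.02
3 [ 1.33  0.78 -1.24  2.41  4.25  0.27  1.59] dq 0.28 err 0.0
6 [ 1.32  0.97 -1.21  2.35  4.55  0.23  1.54] dq 0.07 err 0.286
```

```bash
python3 - <<'E'
import cv2,numpy as np
a=cv2.imread("pics/scene0.png");b=cv2.imread("pics/scene10.png")
f=lambda i:cv2.resize(np.clip((i[165:185,262:285].astype(float)-40)*1.8,0,255).astype(np.uint8),(391,340),interpolation=cv2.INTER_NEAREST)
cv2.imwrite("pics/cmp11.png",np.hstack([f(a),f(b)]))
d=np.abs(a.astype(int)-b).max(2)[160:190,258:290]
print(np.argwhere(d>14)+[160,258], d.max())
E
python3 - <<'E'
import sys; sys.path.insert(0,'.')
from sim import *
q=np.array(D[-1][0])
for yaw,T,pit in ((-.3,[-.10,.03,.17],35),(-.7,[-.07,.10,.16],30),(-.95,[-.04,.13,.13],27)):
    q=path(q,box(T),RB(np.radians(pit),.061+yaw),6)
E
```

```text
[[163 279]
 [163 280]
 [164 279]
 [173 271]
 [173 272]
 [175 270]
 [175 271]] 39
3 [-0.86  0.17 -0.13  2.42  1.62  0.83  2.27] dq 0.13 err 0.0
6 [-0.94  0.25 -0.17  2.24  1.35  1.    2.37] dq 0.08 err 0.0
3 [-1.01  0.43 -0.16  2.01  1.22  1.21  2.34] dq 0.08 err 0.0
6 [-1.05  0.61 -0.13  1.75  1.1   1.4   2.33] dq 0.09 err 0.0
3 [-1.06  0.74 -0.1   1.57  1.05  1.5   2.33] dq 0.06 err 0.0
6 [-1.06  0.87 -0.08  1.38  0.99  1.6   2.34] dq 0.07 err 0.0
```

View pics/cmp11.png

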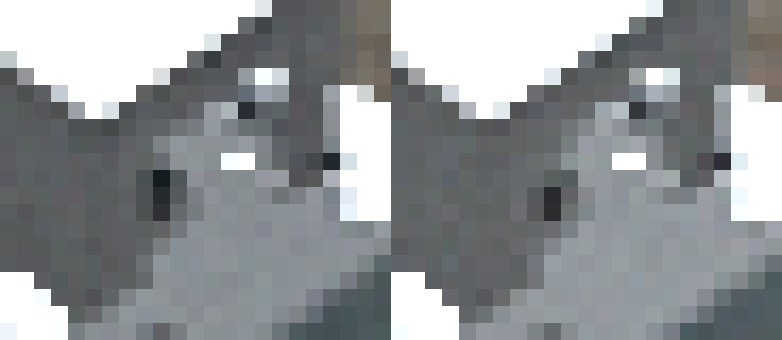

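The scene view is too coarse for a firm reading; it shows a small change at the toggle's root near (271, 175). I'll take a wrist-camera look from the left, which also frees joint 4 from near its limit.

Run:
```python
from plan import *
from rig import env
s=env.read_state(); p=s['position'];Rc=R.from_quat(s['eef_rot'])
for yaw,T,pit,n in ((-.3,[-.10,.03,.17],35,5),(-.95,[-.04,.13,.13],27,9)):
    p,Rc=rows(p,Rc,box(T),RB(np.radians(pit),.061+yaw),n)
```

```text
n 5
rot [[-0.0003, 0.0478, 0.034], [-0.0003, 0.0478, 0.0339], [-0.0003, 0.0478, 0.034], [-0.0003, 0.0479, 0.0339], [-0.0003, 0.0478, 0.034]]
travel [[-0.0148, -0.0061, -0.0043], [-0.0148, -0.0056, -0.005], [-0.0148, -0.0051, -0.0057], [-0.0146, -0.0047, -0.0063], [-0.0144, -0.0041, -0.0071]]
n 9
rot [[0.015, 0.062, 0.0372], [0.0149, 0.0619, 0.0372], [0.015, 0.062, 0.0373], [0.0149, 0.0619, 0.0372], [0.015, 0.062, 0.0372], [0.015, 0.0619, 0.0373], [0.0149, 0.062, 0.0372], [0.015, 0.0619, 0.0372], [0.015, 0.062, 0.0372]]
travel [[-0.0126, 0.0019, 0.0051], [-0.0128, 0.0024, 0.0042], [-0.0129, 0.0029, 0.0034], [-0.013, 0.0035, 0.0026], [-0.013, 0.004, 0.0017], [-0.0129, 0.0045, 0.0008], [-0.0128, 0.005, -0.0], [-0.0125, 0.0055, -0.0009], [-0.0123, 0.0059, -0.0017]]
```

Request:
send_rows(rot=[[0, 0.048, 0.034], [0, 0.048, 0.034], [0, 0.048, 0.034], [0, 0.048, 0.034], [0, 0.048, 0.034]], travel=[[-0.015, -0.006, -0.0045], [-0.015, -0.0055, -0.005], [-0.015, -0.005, -0.0055], [-0.015, -0.0045, -0.0065], [-0.0145, -0.004, -0.007]], hand=[0, 0, 0, 0, 0])

```text
time_s: 10.38
position: [0.4738, 0.251, 0.1695]
eef_rot: [-0.551, 0.694, -0.362, 0.288]
wrist_force: [1.5, 0.8, -0.1]
grip_width: -0.0001
```

Request:
send_rows(rot=[[0.015, 0.062, 0.037], [0.015, 0.062, 0.037], [0.015, 0.062, 0.037], [0.015, 0.062, 0.037], [0.015, 0.062, 0.037], [0.015, 0.062, 0.037], [0.015, 0.062, 0.037], [0.015, 0.062, 0.037], [0.015, 0.062, 0.037], [0, 0, 0]], travel=[[-0.0125, 0.002, 0.005], [-0.013, 0.0025, 0.004], [-0.013, 0.003, 0.0035], [-0.013, 0.0035, 0.0025], [-0.013, 0.004, 0.0015], [-0.013, 0.0045, 0.001], [-0.013, 0.005, 0], [-0.0125, 0.0055, -0.001], [-0.0125, 0.006, -0.0015], [0, 0, 0]], hand=[0, 0, 0, 0, 0, 0, 0, 0, 0, 0])

```text
time_s: 11.22
position: [0.5283, 0.3579, 0.1245]
eef_rot: [-0.29, 0.801, -0.493, 0.179]
wrist_force: [-0.0, -0.3, -1.1]
grip_width: -0.0002
```

```bash
python3 st.py
python3 - <<'E'
from rig import env
import cv2,numpy as np
from h import *
c=env.read_camera("wrist"); im=c["color"][:,:,::-1]; cv2.imwrite("pics/wrist12.png",im)
def pw(P):
    p=R.from_quat(c["orientation"]).inv().apply(np.atleast_2d(P)-c["eye"]); r=np.hypot(p[:,0],p[:,1]);t=np.arctan2(r,p[:,2])
    return np.c_[c["fx"]*t*p[:,0]/r+c["cx"],c["fx"]*t*p[:,1]/r+c["cy"]]
P=[]
for t in (-.3,.42):
    for r in (.01,.025,.042): P.append((r*np.sin(t),-.022,.06+r*np.cos(t)))
print(pw(b2w((.5778,.2244,.061),P)).round(0).tolist())
E
```

```text
11.22 q [-1.074  0.875 -0.063  1.381  0.991  1.592  2.339] p [0.5283 0.3579 0.1245] F [-0.03 -0.35 -1.1 ] g -0.0002
[[-0.768, -0.288, 0.572], [-0.641, 0.346, -0.685], [-0.0, -0.893, -0.45]]
[[341.0, 172.0], [348.0, 161.0], [355.0, 148.0], [335.0, 170.0], [331.0, 156.0], [326.0, 139.0]]
```

View pics/wrist12.png

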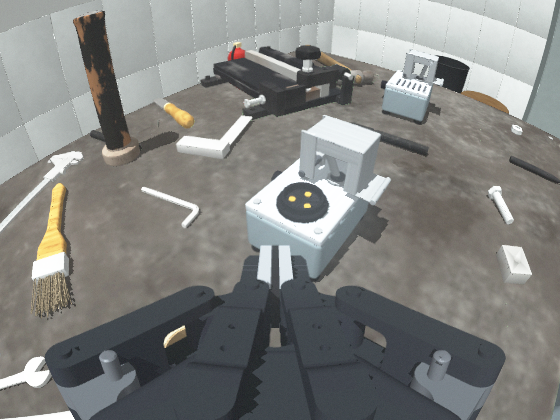

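Run:
```python
import cv2,numpy as np
i=cv2.imread("pics/wrist12.png")
a=cv2.resize(i[110:200,295:395],None,fx=6,fy=6,interpolation=cv2.INTER_CUBIC)
b=cv2.resize(i[45:85,395:445],None,fx=4,fy=4,interpolation=cv2.INTER_CUBIC)
o=np.zeros((540,800,3),np.uint8);o[:,:600]=a;o[:160,600:]=b
cv2.imwrite("pics/wrist12c.png",o)
```

```text
(no output)
```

View pics/wrist12c.png

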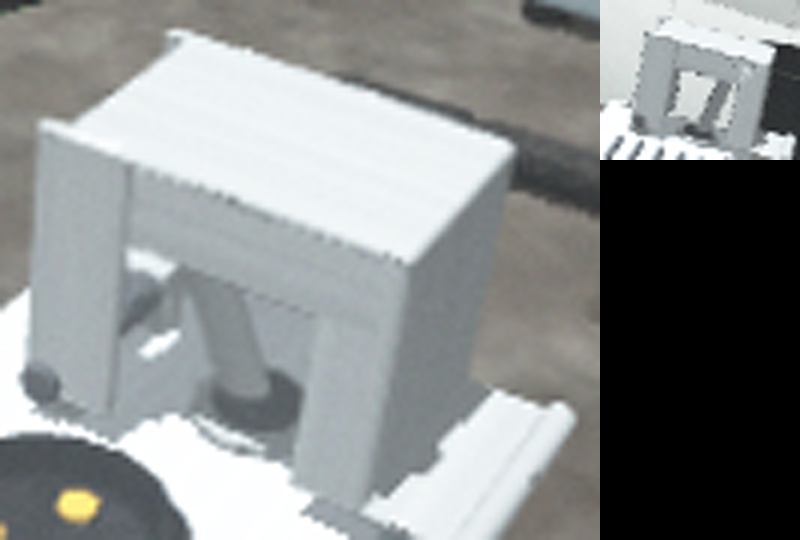

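Through the window in the guard's side, the stem goes from (260, 390) at its root to (200, 280), leaning back towards the hinge. The vent box's stem still leans to the front. The guard is shut with its lip level, and the robot is touching nothing, so I'm handing in.

```bash
python3 -c "
from rig import env
print(env.finish_job())"; python3 st.py
```

```text
the job is handed in; nothing more can be done
None
the job is handed in; nothing more can be done
```

The socket box is switched on and its guard has dropped fully shut; I handed the job in about 11 s into the 32 s allowed. I put the closed fingertips under the lip, raised the guard to roughly 65°, pushed the toggle with it resting on the fingers, then drew straight back.

**Toggle:**
- It met its stop with a light reaction of about 6.6 N, within 1 mm of where I expected the stop.
- A close wrist-camera view through the side of the guard shows the stem leaning towards the hinge.

**Guard:** it looks the same as in the first picture, and its lip is level.

**Other items:**
- The vent box's toggle still leans to the front.
- I saw no shift in the loose things in the later views. The gripper passed above the tape and hid it in the last wrist picture, so I did not see it again there.

**Checks that fell short:**
- The far scene camera was too coarse to confirm the toggle; the wrist view settled it.
- While backing off, joint 4 came to 2.568 rad, just inside its 2.57 limit.
- The wrist camera's box fit had residuals up to about 4 pixels, but its position agreed with the other cameras to about 1 mm.

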